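Lay the square to the pattern block

TASK

Clear the two wooden offcuts off the pattern board and its front edge and put them into the low black tray. Lay the square so that its thick stock stands on the bench flush along the board's front edge and its blade reaches over the board between the two patterns, with the blade's long side flush against the face of the rectangular block that looks at the round pattern. Let go of everything and leave all the other things on the bench where they are.

Things in the scene. Friction and masses are not known exactly. Their poses are not given: they have to be found in the camera images.
- board: fixed plywood pattern board lying on the bench, 190 (x) x 290 (y) x 18 mm high, origin at the centre of its underside; its front edge is the long edge towards the robot, the face at x = -95 mm; its yaw varies
- block: fixed rectangular wooden pattern on the board, 100 (x) x 60 (y) x 45 mm high, origin at the centre of its underside on the board's top; its axes are parallel to the board's; it stands to the left or to the right of the round pattern
- round: fixed wooden cylinder on the board, 60 mm diameter, 45 mm high, origin at the centre of its underside; the clear gap between it and the block is 88 to 120 mm
- stock_mid (a point): centre of the stock of the loose square (about 0.5 kg): an aluminium bar 36 (x) x 110 (y) x 44 mm high, flat on the bench. A steel blade juts from the middle of its +x face. x points along the blade away from the stock, z up. Above the blade the stock can be gripped across its 36 mm, also when it lies at the board
- stock_l (a point): point of the square on the stock's +x face (the face to lay against the board's edge): 18, 50, -13 mm from point stock_mid in its axes
- stock_r (a point): point of the square on the stock's +x face: 18, -50, -13 mm from point stock_mid in its axes
- blade_mid (a point): point of the square on the centre line of its blade, 130, 0, 0 mm from point stock_mid in its axes; the blade, 150 (x) x 36 (y) x 4 mm, covers x = 18 to 168 mm and y = -18 to 18 mm from stock_mid, 20 to 24 mm above the stock's underside, so with the stock on the bench it passes level 2 mm above the board's top
- long_offcut_mid (a point): centre of the loose long wooden offcut, 30 (x) x 130 (y) x 40 mm high, about 90 g, lying on the bench in front of the board's front edge where the stock has to go
- short_offcut_mid (a point): centre of the loose short wooden offcut, 90 (x) x 28 (y) x 40 mm high, about 60 g, lying on top of the board between the two patterns
- tray: fixed low open black tray, 220 (x) x 170 (y) x 30 mm high outside, walls and floor 5 mm, origin at the centre of its underside; to the robot's left or right, the square on the other side
- cup_a: bystander: clear plastic cup, 60 mm diameter, 95 mm high, origin at the centre of its underside
- cup_b: bystander: clear plastic cup, 60 mm diameter, 95 mm high, origin at the centre of its underside
- tub: bystander: yellow screw-top tub, 60 mm diameter, 100 mm high, origin at the centre of its underside
- can: bystander: metal can, 66 mm diameter, 120 mm high, origin at the centre of its underside
- flask: bystander: white plastic bottle, 60 mm diameter, 150 mm high, origin at the centre of its underside

How it is judged (in metres and radians):
At the end, for the whole second after the job is handed in: Both offcuts lie in the tray. The square stands level on the bench, both ends of its stock within 2.5 mm of the board's front edge, its blade along the board's x axis within 1.5 degrees and its long side within 2.5 mm of the block's face that looks at the round pattern (x of long_offcut_mid in the frame of tray between -0.1 and 0.1 m and y of long_offcut_mid in the frame of tray between -0.075 and 0.075 m and height (world z) of each of long_offcut_mid, short_offcut_mid below 0.07 m and x of short_offcut_mid in the frame of tray between -0.1 and 0.1 m and y of short_offcut_mid in the frame of tray between -0.075 and 0.075 m and x of stock_l in the frame of board between -0.0975 and -0.09 m and x of stock_r in the frame of board between -0.0975 and -0.09 m and angle between the x axis of stock_mid and the x axis of board, either way round below 0.026 rad and ((y of round in the frame of block above 0 m and y of blade_mid in the frame of block between 0.044 and 0.0505 m) or (y of round in the frame of block below 0 m and y of blade_mid in the frame of block between -0.0505 and -0.044 m)) and height (world z) of stock_mid below 0.025 m and angle between stock_mid's own z axis and vertical below 0.03 rad); the robot touches nothing.
It fails at once if a bystander (cup, tub, can or bottle) was shifted by more than 20 mm or tipped (distance of any of cup_a, cup_b, tub, can, flask from where it was at the start of the episode above 0.02 m or angle between any of cup_a, cup_b, tub, can, flask's own z axis and vertical above 0.3 rad).
It also fails if it takes over 72 s, if anything falls off the work surface, if the arm or the gripper's body presses on something with over 40 N, if the wrist force passes 120 N, or if a joint passes its speed limit or range.

ROBOT

A 6-joint arm with a two-finger parallel gripper is mounted at the origin on the work surface. World frame = base frame: x ahead of the robot, y to its left, z up, the work surface at z = 0. Lengths are in m, angles in degrees, forces in N, time in s.
With the tool pointing down it reaches from about 0.35 to 0.875 m from the base axis. Payload 4.2 kg.
Tool frame: the origin (TCP) lies midway between the tips of the shut fingers; the grasp point (between the pads) lies 19 mm behind it; z points along the fingers, y is the line along which they close (so a half turn about z gives the same grasp; the last joint's range is limited). The gripper opens to 87 mm and grips with 3 to 60 N. Pads are 19 mm wide; open, the fingers measure 117 mm over their backs; the gripper's body (75 mm by 190 mm) begins 51 mm behind the grasp point.
Start: joints at [-51.131, 22.042, 0.453, 0, -68.411, -14.817], TCP at [0.255, -0.571, 0.223] pointing down, gripper open.
Joint ranges: [-179.83, 179.83], [-69.29, 118.12], [-61.27, 80.66], [-181.25, 117.63], [-171.15, -9.14], [-177.46, 177.46]. Speed limits (degrees/s): [159.86, 159.86, 180, 180, 180, 180].

INTERFACE

Orientations are given as a 3x3 rotation matrix whose columns are the frame's x, y, z axes.
In Python, from station import r, cams gives the robot as it stands.
- The arm moves only by the tool play_rows, never from a script. Its argument "commands" is text: rows parted by semicolons, each of 6 numbers parted by spaces: the shift along the world's x, y, z normalised to -1 to 1, where 1 is 30 mm, then the turn, a rotation vector about the world's x, y, z normalised to -1 to 1, where 1 is 0.15 rad. A call has 1 to 20 rows; each row shifts and turns the commanded pose from where the row before left it; what a row does not reach is not made up. A row lasts 1/10 s, in which the tool goes at most 50 mm and 8.59 degrees, less where a joint would pass 70% of its speed; a pose out of reach is approached as far as the arm can. A call with a number of a shift or a turn outside -1 to 1 is refused whole. A call with a gripper value outside its range is refused whole. "grip" is the finger opening in mm, from 0 to 87, set as the call begins (left out, the last holds). The fingers move at their own pace and stop on an object; the grip force is fixed at half the most. Time passes only in rows, so rows that do not move let the fingers close. It gives the time, the measured TCP pose, the force, the opening and the grip force at its end, in the units of the state.
- r.sense(): the state, without advancing time (a new reading comes with each control period).
- cams.capture(name): name is "scene" or "top"; returns (picture, depth): 420x560x3 uint8, blue, green, red; 420x560 float32, m along the optical axis (not along the pixel's ray), 0 where there is no reading.
- cams.camera_info(name): a dict with "mtx" (3x3 intrinsics, pixels), "k1" (the pictures are not rectified: a ray, as slopes to the right and down, at radius r is drawn at 1 + k1 r^2 times it, then the intrinsics apply), "R" (3x3) and "t" (3): a world point X has camera coordinates R X + t. Camera axes: x right, y down, z forward; pixel columns grow to the right and rows downward; lengths in m; the calibration is good to about 2 mm. A picture is of the moment at which its call begins. camera_info takes no time and is no camera call.
- r.finish_job(): hands the job in; it is judged then, once.
The state is a dict: "time_s": time; "joints": joint angles; "joint_velocities": joint speeds; "effort": joint torques, N m; "tcp_pos": TCP position; "ee_rot": TCP orientation; "wrist_force": force on the tool from outside, world axes, zero at the start; "moment": the same for the moment, N m; "gripper_width": opening from 0.0 (shut) to 1.0 (fully open); "gripper_force": force on a finger pad.
Only numpy, scipy, OpenCV 4.12 (cv2) and the standard library are available. Lean on these libraries where they do the work, as an engineer would, in place of code of your own. Each camera call takes 0.05 s, during which the arm holds its last target. There are 200 camera calls.

## Working session

There is one attempt and no reset: what is moved stays moved. The work goes in short steps, Python scripts to look and compute and a tool call to move; the robot and the scene stay as the last step left them, time stands still between calls to the robot, and variables do not carry over. Pictures are saved under pics/ and viewed, at most 10 in all, crops included, and the job is handed in when it is done.

Besides the shell and the picture viewer there is one more tool, called after "Request:" as name(argument=value, ...) on one line, values as JSON. play_rows: Moves the arm, as the interface text tells. Scaled input: -1 to 1 covers 30 mm each way for a shift and 0.15 rad each way for a turn. Its arguments: {"type":"object","properties":{"commands":{"type":"string"},"grip":{"type":"number"}},"required":["commands"]}

```bash
ls; mkdir -p pics; cat > h.py <<'E'
import numpy as np, cv2
from station import r, cams
def rays(name,uv):
    c=cams.camera_info(name); K=np.array(c["mtx"]); R=np.array(c["R"]); t=np.array(c["t"])
    uv=np.atleast_2d(np.asarray(uv,float)); d=(uv-[K[0,2],K[1,2]])/[K[0,0],K[1,1]]
    s=d.copy()
    for _ in range(20): s=d/(1+c["k1"]*(s**2).sum(1,keepdims=True))
    D=np.c_[s,np.ones(len(s))]
    return -R.T@t, D@R   # origin, dirs (depth along axis = multiplier)
def plane(name,uv,z):
    o,D=rays(name,uv); return o+D*((z-o[2])/D[:,2])[:,None]
def cloud(name,dep):
    h,w=dep.shape; v,u=np.mgrid[:h,:w]
    o,D=rays(name,np.c_[u.ravel(),v.ravel()]); P=(o+D*dep.reshape(-1,1)).reshape(h,w,3); P[dep==0]=np.nan
    return P
def rect(xy):
    (c,s,a)=cv2.minAreaRect(np.float32(xy*1000)); return np.round(c,1),np.round(s,1),round(a,2)
E
python3 - <<'E'
from h import *
for n in ("scene","top"):
    im,d=cams.capture(n); cv2.imwrite(f"pics/{n}0.png",im); np.savez(f"{n}0.npz",im=im,d=d)
    c=cams.camera_info(n); print(n,rays(n,[[280,210]]),c["mtx"][0],c["k1"])
E
```

```text
pics
scene (array([ 1.01199729, -0.28442096,  0.78623603]), array([[-0.51375232,  0.28676426, -0.80862522]])) [404.24208366   0.         277.18507081] 0.030292908389110654
top (array([0.50283141, 0.00695536, 0.90127905]), array([[ 0.04207915, -0.03254199, -0.99862448]])) [386.70830182   0.         283.32203797] -0.08788758479870994
```

View pics/top0.png

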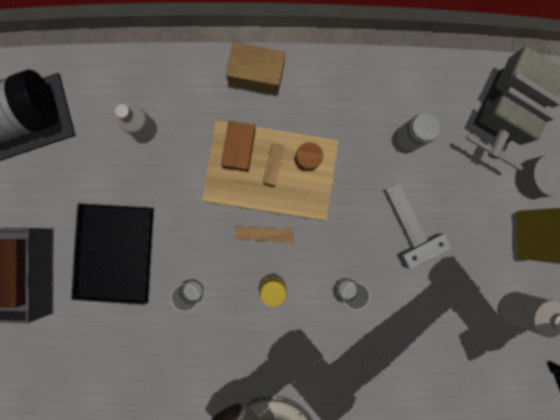

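View pics/scene0.png

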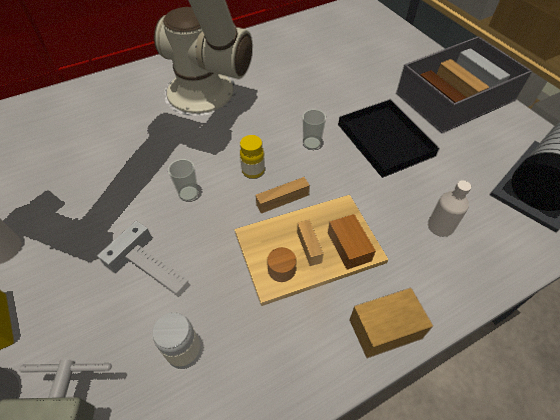

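The top view shows the board at (270,170), with the block left at (239,146) and the round at (309,156). The short offcut is at (274,165) and the long one at (264,234). The square's stock is at (427,251) with its blade pointing up-left, and the tray is at (114,254). Cups are at (190,293) and (349,291), the tub at (273,292), the can at (425,128) and the flask at (128,115). The scene view agrees.

```bash
cat > m.py <<'E'
from h import *
def seg(name,d,box,zlo,zhi,zplane,er=0):
    P=cloud(name,d); u0,v0,u1,v1=box; m=np.zeros(d.shape,np.uint8)
    z=P[v0:v1,u0:u1,2]; m[v0:v1,u0:u1]=((z>zlo)&(z<zhi))*255
    m=cv2.morphologyEx(m,cv2.MORPH_OPEN,np.ones((3,3)))
    c=max(cv2.findContours(m,0,1)[0],key=cv2.contourArea)[:,0,:]
    mm=np.zeros_like(m); cv2.drawContours(mm,[c[:,None]],-1,255,-1)
    v,u=np.nonzero(mm); Q=plane(name,np.c_[u,v],zplane)
    return Q, np.nanmedian(P[mm>0],0)
E
python3 - <<'E'
from m import *
d=np.load("top0.npz")["d"]
for n,box,a,b,zp in [("board",(195,112,345,225),.010,.026,.018),("block",(215,110,262,180),.052,.075,.063),("round",(290,135,330,180),.052,.075,.063),
 ("short",(260,135,290,195),.048,.070,.058),("long",(225,220,300,250),.03,.05,.04),("stock",(395,228,460,275),.034,.056,.044),("blade",(380,175,440,260),.014,.030,.024),
 ("tray",(65,195,165,310),.018,.045,.03),("cupa",(165,270,215,315),.08,.11,.095),("cupb",(330,270,375,312),.08,.11,.095),("tub",(255,270,292,312),.085,.115,.1),("can",(395,105,445,160),.105,.135,.12),("flask",(105,95,150,140),.03,.17,.15)]:
    try:
        Q,med=seg("top",d,box,a,b,zp); print(n,rect(Q[:,:2]),"med",np.round(med*1000),len(Q), "mean",np.round(Q.mean(0)*1000,1))
    except Exception as e: print(n,e)
E
```

```text
board (array([631.9,  -0. ]), array([291.3, 191.2]), 80.91) med [619. -17.  19.] 8991 mean [624.1 -10.1  18. ]
block (array([680.9,  71.8]), array([ 61.1, 102.1]), 81.19) med [680.  71.  63.] 1282 mean [680.5  71.8  63. ]
round (array([657.9, -84.4]), array([57.4, 60.1]), 89.71) med [657. -84.  63.] 588 mean [657.6 -84.9  63. ]
short (array([639.3,  -5.9]), array([28. , 90.9]), 77.4) med [639.  -5.  58.] 515 mean [639.1  -5.7  58. ]
long (array([487.2,  14.8]), array([130.,  30.]), 86.44) med [488.  15.  40.] 790 mean [487.2  14.8  40. ]
stock (array([ 445.4, -354.2]), array([ 38.5, 112.7]), 25.81) med [ 445. -354.   44.] 797 mean [ 445.4 -354.4   44. ]
blade (array([ 528.4, -316.2]), array([150.1,  39. ]), 26.04) med [ 530. -316.   24.] 995 mean [ 529.5 -315.4   24. ]
tray (array([447.3, 441.2]), array([ 11.3, 217.5]), 86.55) med [443. 443.  29.] 406 mean [445.1 441.2  30. ]
cupa (array([343. , 192.4]), array([54.1, 21.4]), 46.75) med [338. 199.  93.] 120 mean [342.2 194.   95. ]
cupb (array([ 344.1, -194.1]), array([20.6, 54.1]), 54.72) med [ 339. -200.   92.] 109 mean [ 343.1 -194.8   95. ]
tub (array([365.3,  -4.3]), array([49.5, 53.7]), 89.84) med [365.  -4. 100.] 536 mean [365.2  -4.  100. ]
can (array([ 709.9, -325.1]), array([66. , 63.3]), 88.25) med [ 711. -325.  120.] 736 mean [ 710.4 -324.5  120. ]
flask (array([710.6, 274.4]), array([70.1, 68.2]), 1.46) med [722. 285. 104.] 890 mean [711.2 271.3 150. ]
```

```bash
python3 - <<'E'
from m import *
z=np.load("top0.npz"); im,d=z["im"],z["d"]
m=np.zeros(d.shape,np.uint8); m[195:312,62:165]=(im[195:312,62:165].max(2)<45)*255
c=max(cv2.findContours(m,0,1)[0],key=cv2.contourArea)[:,0,:]
print("tray",rect(plane("top",c,.03)[:,:2]),rect(plane("top",c,.0)[:,:2]))
s=r.sense(); print(s["tcp_pos"],np.round(s["ee_rot"],4),s["time_s"])
E
```

```text
tray (array([442., 357.]), array([173.8, 214.9]), 86.63) (array([439.9, 369.1]), array([179.8, 222.3]), 86.63)
[ 0.25453122 -0.57021529  0.22155696] [[-9.132e-01 -4.074e-01 -9.000e-04]
 [-4.074e-01  9.132e-01  1.800e-03]
 [ 1.000e-04  2.000e-03 -1.000e+00]] 0.1
```

Request:
play_rows(commands="0.39 1 -0.1 0 0 0.363;0.39 1 -0.1 0 0 0.363;0.39 1 -0.1 0 0 0.363;0.39 1 -0.1 0 0 0.363;0.39 1 -0.1 0 0 0.363;0.39 1 -0.1 0 0 0.363;0.39 1 -0.1 0 0 0.363;0.39 1 -0.1 0 0 0.363;0.39 1 -0.1 0 0 0.363;0.39 1 -0.1 0 0 0.363;0.39 1 -0.1 0 0 0.363;0.39 1 -0.1 0 0 0.363;0.39 1 -0.1 0 0 0.363;0.39 1 -0.1 0 0 0.363;0.39 1 -0.1 0 0 0.363;0.39 1 -0.1 0 0 0.363;0.39 1 -0.1 0 0 0.363;0.39 1 -0.1 0 0 0.363;0.39 1 -0.1 0 0 0.363;0.39 1 -0.1 0 0 0.363", grip=52)

```text
time_s: 2.1
tcp_pos: [0.4887, 0.0306, 0.1621]
ee_rot: [[-0.06, -0.998, -0.001], [-0.998, 0.06, -0.0], [0.0, 0.001, -1.0]]
wrist_force: [0.0, 0.6, 0.6]
gripper_width: 0.595
gripper_force: 0.0
```

Request:
play_rows(commands="0.05 0.55 -0.35 0 0 0;0.05 0.55 -0.35 0 0 0;0 0 0 0 0 0")

```text
time_s: 2.4
tcp_pos: [0.4909, 0.0634, 0.1399]
ee_rot: [[-0.06, -0.998, -0.003], [-0.998, 0.06, -0.001], [0.001, 0.003, -1.0]]
wrist_force: [-0.2, -0.4, 0.2]
gripper_width: 0.599
gripper_force: 0.0
```

Request:
play_rows(commands="0 0 -0.9 0 0 0;0 0 -0.9 0 0 0;0 0 -0.9 0 0 0;0 0 -0.7 0 0 0;0 0 -0.4 0 0 0;0 0 -0.2 0 0 0;0 0 0 0 0 0")

```text
time_s: 3.1
tcp_pos: [0.4914, 0.0617, 0.0212]
ee_rot: [[-0.062, -0.998, -0.001], [-0.998, 0.062, -0.001], [0.001, 0.001, -1.0]]
wrist_force: [-0.7, 0.9, 0.4]
gripper_width: 0.6
gripper_force: 0.0
```

Request:
play_rows(commands="0 0 0 0 0 0;0 0 0 0 0 0;0 0 0 0 0 0;0 0 0 0 0 0;0 0 0 0 0 0;0 0 0.3 0 0 0;0 0 0.7 0 0 0;0 0 1 0 0 0;0 0 1 0 0 0;0 0 0.7 0 0 0", grip=10)

```text
time_s: 4.1
tcp_pos: [0.4923, 0.0625, 0.135]
ee_rot: [[-0.062, -0.998, 0.003], [-0.998, 0.062, 0.001], [-0.001, -0.003, -1.0]]
wrist_force: [-0.2, 0.5, -1.3]
gripper_width: 0.336
gripper_force: 29.8
```

Request:
play_rows(commands="0 0.5 0 0 0 0;0 0.95 0 0 0 0;0 0.95 0 0 0 0;0 0.95 0 0 0 0;0 0.95 0 0 0 0;0 0.95 0 0 0 0;0 0.95 0 0 0 0;0 0.95 0 0 0 0;0 0.95 0 0 0 0;0 0.95 0 0 0 0;0 0.95 0 0 0 0;0 0.8 0 0 0 0;0 0.5 -0.3 0 0 0;0 0 -0.9 0 0 0;0 0 -0.9 0 0 0;0 0 -0.8 0 0 0;0 0 -0.45 0 0 0;0 0 -0.2 0 0 0;0 0 0 0 0 0")

```text
time_s: 6.0
tcp_pos: [0.4916, 0.4009, 0.0267]
ee_rot: [[-0.061, -0.998, -0.0], [-0.998, 0.061, -0.001], [0.001, 0.0, -1.0]]
wrist_force: [-0.8, -2.0, 4.1]
gripper_width: 0.339
gripper_force: 29.9
```

Request:
play_rows(commands="0 0 0 0 0 0;0 0 0 0 0 0;0 0 0 0 0 0;0 0 0.4 0 0 0;0 0 0.9 0 0 0;0 0 0.9 0 0 0;0 0 0.9 0 0 0", grip=52)

```text
time_s: 6.7
tcp_pos: [0.4919, 0.4014, 0.1209]
ee_rot: [[-0.062, -0.998, 0.001], [-0.998, 0.062, 0.0], [-0.001, -0.001, -1.0]]
wrist_force: [-0.6, -0.3, 0.3]
gripper_width: 0.597
gripper_force: 0.0
```

Request:
play_rows(commands="0.276 -0.842 0 0 0 -0.72;0.276 -0.842 0 0 0 -0.72;0.276 -0.842 0 0 0 -0.72;0.276 -0.842 0 0 0 -0.72;0.276 -0.842 0 0 0 -0.72;0.276 -0.842 0 0 0 -0.72;0.276 -0.842 0 0 0 -0.72;0.276 -0.842 0 0 0 -0.72;0.276 -0.842 0 0 0 -0.72;0.276 -0.842 0 0 0 -0.72;0.276 -0.842 0 0 0 -0.72;0.276 -0.842 0 0 0 -0.72;0.276 -0.842 0 0 0 -0.72;0.276 -0.842 0 0 0 -0.72;0.276 -0.842 0 0 0 -0.72;0.276 -0.842 0 0 0 -0.72;0 0 0 0 0 0;0 0 0 0 0 0", grip=44)

```text
time_s: 8.5
tcp_pos: [0.6244, -0.0033, 0.1196]
ee_rot: [[-0.976, 0.218, 0.001], [0.218, 0.976, 0.0], [-0.001, 0.0, -1.0]]
wrist_force: [-1.2, -0.3, 1.1]
gripper_width: 0.507
gripper_force: 0.0
```

Descend 82 mm, close, then lift.

Request:
play_rows(commands="0 0 -0.8 0 0 0;0 0 -0.9 0 0 0;0 0 -0.6 0 0 0;0 0 -0.3 0 0 0;0 0 -0.13 0 0 0;0 0 0 0 0 0")

```text
time_s: 9.1
tcp_pos: [0.6245, -0.0023, 0.0375]
ee_rot: [[-0.976, 0.216, 0.0], [0.216, 0.976, -0.0], [-0.0, 0.0, -1.0]]
wrist_force: [-0.2, 0.2, -0.4]
gripper_width: 0.509
gripper_force: 0.0
```

Request:
play_rows(commands="0 0 0 0 0 0;0 0 0 0 0 0;0 0 0 0 0 0;0 0 0 0 0 0;0 0 0 0 0 0;0 0 0.3 0 0 0;0 0 0.7 0 0 0;0 0 1 0 0 0;0 0 1 0 0 0;0 0 0.7 0 0 0", grip=10)

```text
time_s: 10.1
tcp_pos: [0.6247, -0.0029, 0.1506]
ee_rot: [[-0.976, 0.217, 0.002], [0.217, 0.976, 0.0], [-0.002, 0.001, -1.0]]
wrist_force: [0.4, 0.7, -1.1]
gripper_width: 0.32
gripper_force: 30.0
```

Request:
play_rows(commands="-0.577 0.871 0 0 0 0;-0.577 0.871 0 0 0 0;-0.577 0.871 0 0 0 0;-0.577 0.871 0 0 0 0;-0.577 0.871 0 0 0 0;-0.577 0.871 0 0 0 0;-0.577 0.871 0 0 0 0;-0.577 0.871 0 0 0 0;-0.577 0.871 0 0 0 0;-0.577 0.871 0 0 0 0;-0.577 0.871 0 0 0 0;-0.577 0.871 0 0 0 0;-0.577 0.871 0 0 0 0;-0.577 0.871 0 0 0 0;0 0 -0.5 0 0 0;0 0 -1 0 0 0;0 0 -1 0 0 0;0 0 -0.9 0 0 0;0 0 -0.5 0 0 0;0 0 -0.2 0 0 0")

```text
time_s: 12.1
tcp_pos: [0.3809, 0.3612, 0.0247]
ee_rot: [[-0.976, 0.217, -0.003], [0.217, 0.976, -0.006], [0.002, -0.006, -1.0]]
wrist_force: [-13.9, -6.2, 35.7]
gripper_width: 0.321
gripper_force: 30.0
```

Request:
play_rows(commands="0 0 0 0 0 0;0 0 0 0 0 0;0 0 0 0 0 0;0 0 0.4 0 0 0;0 0 0.9 0 0 0;0 0 0.9 0 0 0;0 0 0.9 0 0 0;0 0 0.9 0 0 0", grip=50)

```text
time_s: 12.9
tcp_pos: [0.382, 0.363, 0.1475]
ee_rot: [[-0.976, 0.217, 0.001], [0.217, 0.976, 0.001], [-0.001, 0.001, -1.0]]
wrist_force: [-0.3, 0.0, -0.3]
gripper_width: 0.575
gripper_force: 0.0
```

```bash
python3 - <<'E'
from m import *
im,d=cams.capture("top"); cv2.imwrite("pics/top1.png",im)
for n,box,a,b,zp in [("board",(195,112,345,225),.010,.026,.018),("block",(215,110,262,180),.052,.075,.063),("stock",(395,228,460,275),.034,.056,.044),("blade",(380,175,440,260),.014,.030,.024)]:
    Q,med=seg("top",d,box,a,b,zp); print(n,rect(Q[:,:2]),len(Q),np.round(Q.mean(0)*1e3,1))
E
```

```text
board (array([631.9,  -0. ]), array([291.3, 191.3]), 80.91) 8991 [624.1 -10.1  18. ]
block (array([680.9,  71.8]), array([ 61.2, 102.1]), 81.2) 1280 [680.5  71.9  63. ]
stock (array([ 445.8, -354. ]), array([ 39.5, 112.7]), 25.87) 799 [ 445.4 -354.1   44. ]
blade (array([ 528.4, -316.2]), array([150.1,  39. ]), 26.04) 1005 [ 529.4 -315.3   24. ]
```

View pics/top1.png

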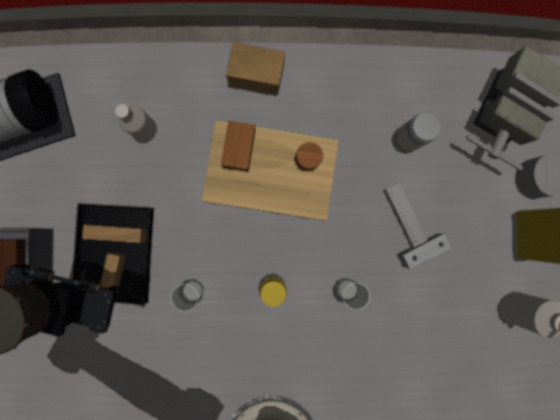

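The picture shows both offcuts lying in the tray, at (112,234) and (112,268), and the board clear. Next is the square.

Request:
play_rows(commands="0.088 -0.996 0 0 0 0.623;0.088 -0.996 0 0 0 0.623;0.088 -0.996 0 0 0 0.623;0.088 -0.996 0 0 0 0.623;0.088 -0.996 0 0 0 0.623;0.088 -0.996 0 0 0 0.623;0.088 -0.996 0 0 0 0.623;0.088 -0.996 0 0 0 0.623;0.088 -0.996 0 0 0 0.623;0.088 -0.996 0 0 0 0.623;0.088 -0.996 0 0 0 0.623;0.088 -0.996 0 0 0 0.623;0.088 -0.996 0 0 0 0.623;0.088 -0.996 0 0 0 0.623;0.088 -0.996 0 0 0 0.623;0.088 -0.996 0 0 0 0.623;0.088 -0.996 0 0 0 0.623;0.088 -0.996 0 0 0 0.623;0.088 -0.996 0 0 0 0.623;0.088 -0.996 0 0 0 0.623", grip=62)

```text
time_s: 14.95
tcp_pos: [0.4348, -0.2361, 0.1462]
ee_rot: [[0.083, -0.997, 0.002], [-0.997, -0.083, -0.0], [0.001, -0.002, -1.0]]
wrist_force: [0.3, -1.1, -0.2]
gripper_width: 0.714
gripper_force: 0.0
```

Request:
play_rows(commands="0.088 -0.996 0 0 0 0.623;0.088 -0.996 0 0 0 0.623;0.088 -0.996 0 0 0 0.623;0.088 -0.996 0 0 0 0.623;0 0 -0.5 0 0 0;0 0 -0.5 0 0 0;0 0 0 0 0 0")

```text
time_s: 15.65
tcp_pos: [0.4438, -0.3538, 0.1139]
ee_rot: [[0.436, -0.9, -0.003], [-0.9, -0.436, 0.002], [-0.003, 0.002, -1.0]]
wrist_force: [-0.5, 0.9, 0.1]
gripper_width: 0.709
gripper_force: 0.0
```

Request:
play_rows(commands="0.05 0 -0.7 0 0 0;0 0 -0.9 0 0 0;0 0 -0.7 0 0 0;0 0 -0.35 0 0 0;0 0 -0.18 0 0 0;0 0 0 0 0 0;0 0 0 0 0 0")

```text
time_s: 16.35
tcp_pos: [0.4476, -0.3545, 0.0314]
ee_rot: [[0.438, -0.899, 0.002], [-0.899, -0.438, -0.001], [0.002, -0.001, -1.0]]
wrist_force: [0.4, 0.3, 0.1]
gripper_width: 0.716
gripper_force: 0.0
```

Request:
play_rows(commands="0 0 0 0 0 0;0 0 0 0 0 0;0 0 0 0 0 0;0 0 0 0 0 0;0 0 0 0 0 0;0 0 0 0 0 0;0 0 0 0 0 0", grip=20)

```text
time_s: 17.05
tcp_pos: [0.4459, -0.3543, 0.0305]
ee_rot: [[0.437, -0.899, -0.002], [-0.899, -0.437, 0.0], [-0.001, 0.001, -1.0]]
wrist_force: [-4.5, -2.4, 4.7]
gripper_width: 0.414
gripper_force: 29.9
```

Request:
play_rows(commands="0 0 0.3 0 0 0;0 0 0.7 0 0 0;0 0 0.9 0 0 0;0 0 0.7 0 0 0;0 0 0.3 0 0 0;0.172 0.946 0 0 0 -0.29;0.172 0.946 0 0 0 -0.29;0.172 0.946 0 0 0 -0.29;0.172 0.946 0 0 0 -0.29;0.172 0.946 0 0 0 -0.29;0.172 0.946 0 0 0 -0.29;0.172 0.946 0 0 0 -0.29;0.172 0.946 0 0 0 -0.29;0.172 0.946 0 0 0 -0.29;0.172 0.946 0 0 0 -0.29;0.172 0.946 0 0 0 -0.29;0.172 0.946 0 0 0 -0.29;0.172 0.946 0 0 0 -0.29;0.172 0.946 0 0 0 -0.29")

```text
time_s: 18.95
tcp_pos: [0.5181, 0.0447, 0.1158]
ee_rot: [[-0.158, -0.987, -0.002], [-0.987, 0.158, 0.0], [-0.0, 0.002, -1.0]]
wrist_force: [0.3, -0.5, -4.8]
gripper_width: 0.415
gripper_force: 29.9
```

Request:
play_rows(commands="0 0 0 0 0 0;0 0 0 0 0 0;0 0 0 0 0 0")

```text
time_s: 19.25
tcp_pos: [0.518, 0.0427, 0.1163]
ee_rot: [[-0.156, -0.988, -0.002], [-0.988, 0.156, -0.0], [0.001, 0.002, -1.0]]
wrist_force: [-0.2, -1.0, -6.0]
gripper_width: 0.412
gripper_force: 29.9
```

Request:
play_rows(commands="0 0 -0.7 0 0 0;0 0 -0.9 0 0 0;0 0 -0.6 0 0 0;0 0 -0.35 0 0 0;0 0 -0.15 0 0 0;0 0 0 0 0 0;0 0 0 0 0 0")

```text
time_s: 19.95
tcp_pos: [0.5198, 0.0432, 0.0371]
ee_rot: [[-0.156, -0.988, 0.002], [-0.988, 0.156, 0.0], [-0.001, -0.002, -1.0]]
wrist_force: [0.3, 0.1, -6.2]
gripper_width: 0.409
gripper_force: 29.9
```

```bash
python3 - <<'E'
from m import *
for n in ("top","scene"):
    im,d=cams.capture(n); cv2.imwrite(f"pics/{n}2.png",im); np.savez(f"{n}2.npz",im=im,d=d)
a=cv2.imread("pics/top2.png")[100:240,180:360]; b=cv2.imread("pics/scene2.png")[170:330,210:410]
a=cv2.resize(a,(560,435)); b=cv2.resize(b,(560,448))
cv2.imwrite("pics/crop2.png",cv2.resize(np.hstack([a,b[:435]]),(800,311)))
E
```

```text
(no output)
```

View pics/crop2.png

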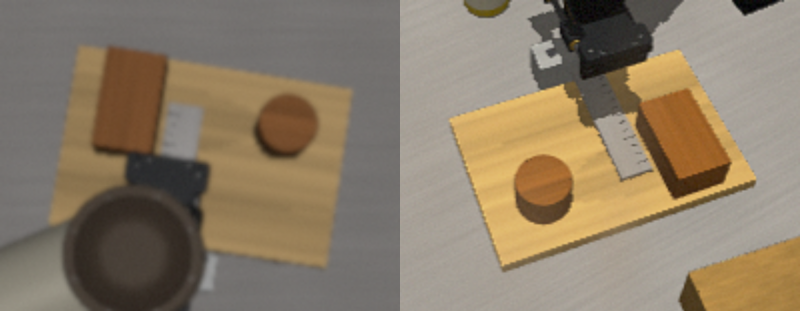

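The blade lies level between the block and the round, with a small gap to the block. The stock sits just in front of the board's front edge. I'll lower it almost to the bench and measure.

Request:
play_rows(commands="0 0 -0.1 0 0 0;0 0 -0.08 0 0 0;0 0 0 0 0 0;0 0 0 0 0 0")

```text
time_s: 20.45
tcp_pos: [0.5195, 0.0433, 0.0312]
ee_rot: [[-0.155, -0.988, 0.001], [-0.988, 0.155, 0.0], [-0.001, -0.001, -1.0]]
wrist_force: [-0.3, -0.8, -2.5]
gripper_width: 0.408
gripper_force: 29.8
```

```bash
cat > gap.py <<'E'
from m import *
def run():
    ey=np.array([.1564,.9877]); ex=np.array([.9877,-.1564]); B=np.array([631.9,0]); zt=(r.sense()["tcp_pos"][2]-.0305)+.024
    for n in ("top","scene"):
        im,d=cams.capture(n); P=cloud(n,d)*1000; hsv=cv2.cvtColor(im,cv2.COLOR_BGR2HSV)
        q=P[...,:2]-B; bx=q@ex; by=q@ey; 
        m=((hsv[...,1]<60)&(bx>-30)&(bx<70)&(by>-20)&(by<60)&(abs(P[...,2]-zt*1000)<8)).astype(np.uint8)
        m=(cv2.connectedComponentsWithStats(m)[1]); k=np.bincount(m[m>0]).argmax(); m=m==k
        v,u=np.nonzero(m); Q=plane(n,np.c_[u,v],zt)[:,:2]*1000; qx=(Q-B)@ex; qy=(Q-B)@ey
        sel=(qx>qx.min()+8)&(qx<qx.max()-8)&(qx<45)
        xs=np.arange(qx[sel].min(),qx[sel].max(),3); E=[]
        for x in xs:
            s=sel&(abs(qx-x)<2); 
            if s.sum()>5: E.append((x,qy[s].min(),qy[s].max()))
        E=np.array(E); f1=np.polyfit(E[:,0],E[:,1],1); f2=np.polyfit(E[:,0],E[:,2],1)
        # block top edges seen by same camera
        mb=((P[...,2]>55)&(P[...,2]<72)&(bx>-20)&(bx<110)&(by>40)&(by<125)).astype(np.uint8)
        v,u=np.nonzero(mb); W=plane(n,np.c_[u,v],.063)[:,:2]*1000
        print(n,"blade lo/hi y",np.round([f1[1]+f1[0]*20,f2[1]+f2[0]*20],1),"deg",np.round(np.degrees([f1[0],f2[0]]),2),"x max",round(qx.max(),1),"n",len(qx))
        c,s,a=rect(W/1000); w=(W-B); wy=w@ey; wx=w@ex
        low=[np.min(wy[abs(wx-x)<2]) for x in (20,40,60,80) if (abs(wx-x)<2).sum()>3]
        print("  block rect",c,s,a,"face y",np.round(low,1),"tcp by/bx",np.round((np.array(r.sense()["tcp_pos"][:2])*1000-B)@np.c_[ey,ex],1))
run()
E
python3 gap.py
```

```text
top blade lo/hi y [ 6.5 41.2] deg [0.73 0.33] x max 49.0 n 391
  block rect [681.   71.8] [ 61.  101.8] 81.2 face y [48.5 49.5 48.4 49.4] tcp by/bx [  25.2 -117.8]
scene blade lo/hi y [ 5.5 39.8] deg [0.93 0.37] x max 53.1 n 520
  block rect [686.1  69.9] [ 62.6 103.7] 81.13 face y [47.8 47.3 47.8 47.3] tcp by/bx [  25.2 -117.8]
```

Request:
play_rows(commands="0.013 0.083 0 0 0 -0.02;0.013 0.083 0 0 0 -0.02;0 0 0 0 0 0;0 0 0 0 0 0")

```text
time_s: 20.95
tcp_pos: [0.52, 0.0482, 0.031]
ee_rot: [[-0.161, -0.987, 0.001], [-0.987, 0.161, 0.0], [-0.0, -0.001, -1.0]]
wrist_force: [-0.3, -0.4, -2.9]
gripper_width: 0.409
gripper_force: 29.8
```

Request:
play_rows(commands="0.033 -0.005 0 0 0 0;0.033 -0.005 0 0 0 0;0.033 -0.005 0 0 0 0;0 0 0 0 0 0;0 0 0 0 0 0")

```text
time_s: 21.45
tcp_pos: [0.5228, 0.0477, 0.0308]
ee_rot: [[-0.161, -0.987, -0.0], [-0.987, 0.161, -0.0], [0.0, 0.0, -1.0]]
wrist_force: [-1.9, 0.1, -1.9]
gripper_width: 0.412
gripper_force: 29.9
```

```bash
python3 gap.py
```

```text
top blade lo/hi y [10.3 45.1] deg [-0.35 -0.61] x max 51.7 n 393
  block rect [681.2  71.9] [ 60.9 101.7] 81.34 face y [48.5 49.5 48.4 49.4] tcp by/bx [  30.1 -115.2]
scene blade lo/hi y [ 9.5 44.1] deg [-0.3   0.71] x max 55.8 n 543
  block rect [685.8  69.9] [ 62.6 103.1] 81.1 face y [47.8 47.3 46.8 46.3] tcp by/bx [  30.1 -115.2]
```

Request:
play_rows(commands="0.033 -0.005 0 0 0 0;0.033 -0.005 0 0 0 0;0 0 0 0 0 0")

```text
time_s: 21.85
tcp_pos: [0.5249, 0.0474, 0.0308]
ee_rot: [[-0.162, -0.987, 0.0], [-0.987, 0.162, 0.0], [-0.0, -0.0, -1.0]]
wrist_force: [-1.2, -0.1, -2.2]
gripper_width: 0.41
gripper_force: 29.9
```

Request:
play_rows(commands="0.033 -0.005 0 0 0 0;0.033 -0.005 0 0 0 0;0 0 0 0 0 0")

```text
time_s: 22.15
tcp_pos: [0.5266, 0.047, 0.0308]
ee_rot: [[-0.162, -0.987, -0.0], [-0.987, 0.162, -0.0], [0.0, 0.0, -1.0]]
wrist_force: [-2.4, -0.2, -1.3]
gripper_width: 0.409
gripper_force: 29.9
```

Request:
play_rows(commands="0.033 -0.005 0 0 0 0;0 0 0 0 0 0")

```text
time_s: 22.35
tcp_pos: [0.5266, 0.0467, 0.0306]
ee_rot: [[-0.162, -0.987, -0.002], [-0.987, 0.162, -0.0], [0.001, 0.002, -1.0]]
wrist_force: [-5.2, 2.0, -0.6]
gripper_width: 0.406
gripper_force: 29.9
```

Request:
play_rows(commands="0.033 -0.005 0 0 0 0;0 0 0 0 0 0")

```text
time_s: 22.55
tcp_pos: [0.5267, 0.0465, 0.0304]
ee_rot: [[-0.162, -0.987, -0.004], [-0.987, 0.162, -0.001], [0.002, 0.004, -1.0]]
wrist_force: [-6.9, 2.4, -0.2]
gripper_width: 0.411
gripper_force: 29.9
```

Request:
play_rows(commands="0.005 0.033 0 0 0 0;0.005 0.033 0 0 0 0;0 0 0 0 0 0")

```text
time_s: 22.85
tcp_pos: [0.5266, 0.0474, 0.0303]
ee_rot: [[-0.162, -0.987, -0.005], [-0.987, 0.162, -0.002], [0.003, 0.005, -1.0]]
wrist_force: [-5.6, -2.8, -1.5]
gripper_width: 0.408
gripper_force: 29.9
```

Request:
play_rows(commands="0.005 0.033 0 0 0 0;0 0 0 0 0 0")

```text
time_s: 23.05
tcp_pos: [0.5266, 0.048, 0.0303]
ee_rot: [[-0.163, -0.987, -0.006], [-0.987, 0.163, -0.003], [0.004, 0.005, -1.0]]
wrist_force: [-6.5, -3.4, 0.7]
gripper_width: 0.408
gripper_force: 29.9
```

Request:
play_rows(commands="0.005 0.033 0 0 0 0;0 0 0 0 0 0")

```text
time_s: 23.25
tcp_pos: [0.5267, 0.0489, 0.0303]
ee_rot: [[-0.163, -0.987, -0.006], [-0.987, 0.163, -0.003], [0.004, 0.005, -1.0]]
wrist_force: [-5.9, -3.8, 0.7]
gripper_width: 0.409
gripper_force: 29.9
```

```bash
python3 gap.py
```

```text
top blade lo/hi y [11.4 47.4] deg [ 0.08 -2.95] x max 55.6 n 394
  block rect [681.  72.] [ 60.8 102. ] 81.32 face y [48.5 49.5 48.7 49.4] tcp by/bx [  31.8 -111.5]
scene blade lo/hi y [10.9 45.8] deg [-0.47  0.49] x max 59.3 n 571
  block rect [686.1  69.8] [ 62.8 103.7] 81.1 face y [47.8 47.3 46.8 48.2] tcp by/bx [  31.8 -111.6]
```

Request:
play_rows(commands="0.005 0.033 0 0 0 0;0 0 0 0 0 0")

```text
time_s: 23.55
tcp_pos: [0.5268, 0.0498, 0.0303]
ee_rot: [[-0.163, -0.987, -0.006], [-0.987, 0.163, -0.003], [0.004, 0.005, -1.0]]
wrist_force: [-6.6, -4.2, 0.2]
gripper_width: 0.408
gripper_force: 29.9
```

Request:
play_rows(commands="0.005 0.033 0 0 0 0;0 0 0 0 0 0")

```text
time_s: 23.75
tcp_pos: [0.5269, 0.0507, 0.0303]
ee_rot: [[-0.163, -0.987, -0.006], [-0.987, 0.163, -0.003], [0.004, 0.006, -1.0]]
wrist_force: [-6.2, -4.6, 0.5]
gripper_width: 0.414
gripper_force: 29.9
```

Request:
play_rows(commands="0.005 0.033 0 0 0 0;0 0 0 0 0 0")

```text
time_s: 23.95
tcp_pos: [0.5269, 0.051, 0.0303]
ee_rot: [[-0.164, -0.987, -0.007], [-0.987, 0.164, -0.004], [0.005, 0.006, -1.0]]
wrist_force: [-5.5, -8.5, 1.0]
gripper_width: 0.408
gripper_force: 30.0
```

```bash
python3 gap.py; python3 -c "
from station import r
print(r.sense()['moment'])"
```

```text
top blade lo/hi y [13.2 48.2] deg [-1.34  1.98] x max 55.3 n 390
  block rect [681.1  71.9] [ 60.8 101.6] 81.21 face y [48.5 49.5 48.4 49.4] tcp by/bx [  33.9 -111.6]
scene blade lo/hi y [12.5 46.9] deg [-1.41  1.54] x max 59.3 n 557
  block rect [686.1  69.7] [ 63.  103.7] 81.1 face y [47.8 47.3 45.9 47.3] tcp by/bx [  33.9 -111.7]
[-2.28667042  1.00382007 -0.2442112 ]
```

Request:
play_rows(commands="-0.02 -0.01 0 0 0 0;-0.02 0 0 0 0 0;0 0 0 0 0 0;0 0 0 0 0 0")

```text
time_s: 24.45
tcp_pos: [0.5269, 0.0511, 0.0303]
ee_rot: [[-0.164, -0.986, -0.004], [-0.986, 0.164, -0.003], [0.004, 0.004, -1.0]]
wrist_force: [-2.1, -6.8, -2.6]
gripper_width: 0.41
gripper_force: 30.0
```

Request:
play_rows(commands="0 0 0 0 0 0;0 0 0 0 0 0;0 0 0 0 0 0;0 0 0 0 0 0;0 0 0 0 0 0", grip=56)

```text
time_s: 24.95
tcp_pos: [0.5291, 0.0538, 0.0311]
ee_rot: [[-0.161, -0.987, 0.001], [-0.987, 0.161, 0.0], [-0.001, -0.001, -1.0]]
wrist_force: [0.1, -0.4, -0.4]
gripper_width: 0.631
gripper_force: 0.0
```

Request:
play_rows(commands="0 0 0.3 0 0 0;0 0 0.7 0 0 0;0 0 1 0 0 0;0 0 1 0 0 0;0 0 1 0 0 0;0 0 1 0 0 0;-0.5 -1 0.5 0 0 0;-0.5 -1 0 0 0 0;-0.5 -1 0 0 0 0;-0.5 -1 0 0 0 0;-0.5 -1 0 0 0 0;-0.5 -1 0 0 0 0;0 -1 0 0 0 0;0 -1 0 0 0 0;0 -1 0 0 0 0;0 -1 0 0 0 0;0 0 0 0 0 0")

```text
time_s: 26.65
tcp_pos: [0.4385, -0.249, 0.1964]
ee_rot: [[-0.165, -0.986, 0.001], [-0.986, 0.165, -0.001], [0.001, -0.001, -1.0]]
wrist_force: [-0.1, 0.9, -0.3]
gripper_width: 0.64
gripper_force: 0.0
```

```bash
python3 gap.py; python3 - <<'E'
from m import *
im,d=cams.capture("top"); im2,d2=cams.capture("scene"); 
for n,dd in(("top",d),("scene",d2)):
    P=cloud(n,dd); B=np.array([.6319,0]); ex=np.array([.9877,-.1564]);ey=np.array([.1564,.9877]); q=P[...,:2]-B; x=q@ex;y=q@ey
    m=(x>-.15)&(x<-.085)&(y>-.05)&(y<.11)&(P[...,2]>.036)&(P[...,2]<.052); v,u=np.nonzero(m); W=plane(n,np.c_[u,v],.044)[:,:2]
    print(n,"stock",rect(W),"bx,by,z",np.round([np.median(((W-B)@ex)),np.median((W-B)@ey),np.nanmedian(P[m][:,2])],4), np.round([((W-B)@ex).max(),((W-B)@ex).min()],4))
a=cv2.resize(im[100:310,60:380],(800,525)); cv2.imwrite("pics/top3.png",a)
b=cv2.resize(im2[150:310,200:420],(800,582)); cv2.imwrite("pics/scene3.png",b)
E
```

```text
top stock (array([526.4,  49.4]), array([109.8,  35.7]), 80.44) bx,by,z [-0.1124  0.0306  0.0447] [-0.0943 -0.1302]
scene stock (array([530.9,  47.8]), array([111.8,  42. ]), 80.25) bx,by,z [-0.1075  0.0301  0.0438] [-0.0862 -0.1288]Traceback (most recent call last):
  File "gap.py", line 23, in <module>
    run()
    ~~~^^
  File "gap.py", line 8, in run
    m=(cv2.connectedComponentsWithStats(m)[1]); k=np.bincount(m[m>0]).argmax(); m=m==k
                                                  ~~~~~~~~~~~~~~~~~~~~~~~~~~^^
ValueError: attempt to get argmax of an empty sequence
```

View pics/top3.png

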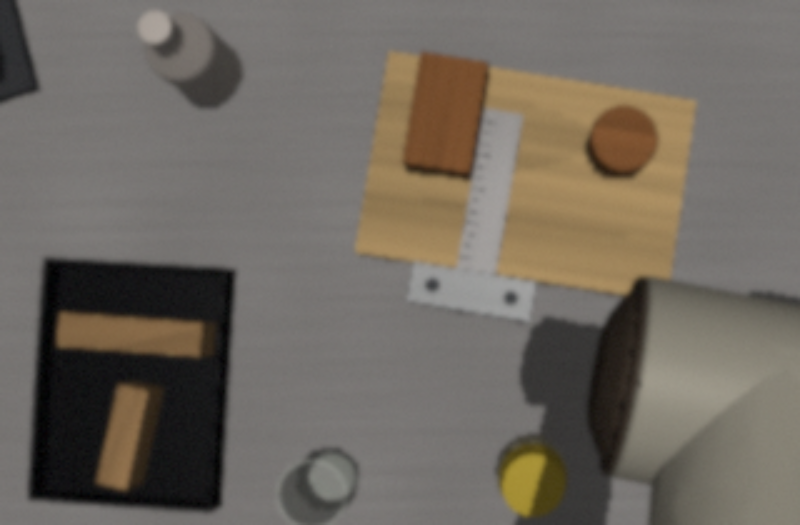

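View pics/scene3.png

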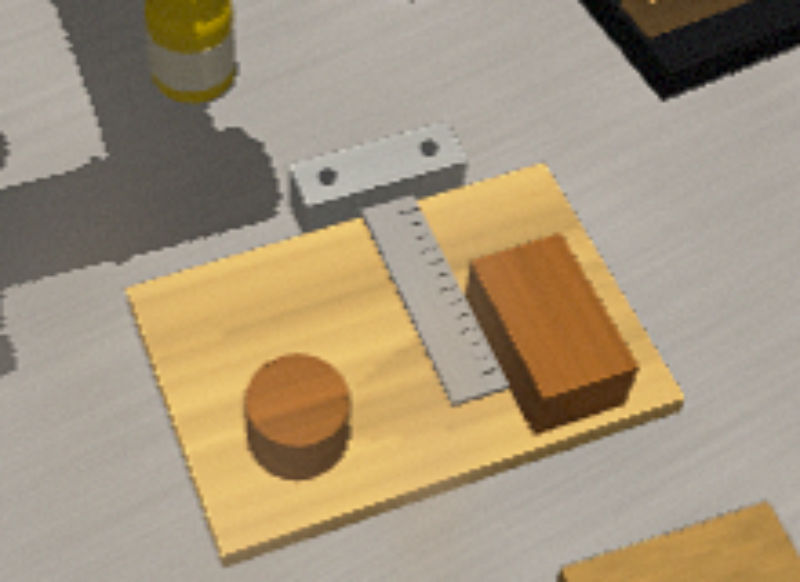

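Both offcuts lie in the tray, and the stock is flush at the front edge. The blade runs beside the block, from about (415,200) to (507,388) in the scene crop. I'll measure the fit properly with the blade height fixed.

```bash
sed -i 's/zt=.*$/zt=.024/; s/(bx>-30)/(bx>-85)/' gap.py; python3 gap.py
```

```text
top blade lo/hi y [12.9 48.4] deg [-0.85 -0.48] x max 55.2 n 990
  block rect [681.   71.8] [ 61.  101.8] 81.2 face y [48.5 49.5 48.4 49.4] tcp by/bx [-273.2 -152.6]
scene blade lo/hi y [12.6 47.9] deg [-0.79 -0.8 ] x max 57.9 n 884
  block rect [686.   69.7] [ 63.1 103.7] 80.84 face y [47.8 47.3 46.8 46.3] tcp by/bx [-273.  -152.5]
```

The gap at blade_mid is about 0–0.5 mm. The yaw looks about 0.7° off, so I'll check the board's and block's yaw with the same line fits.

```bash
python3 - <<'E'
from m import *
B=np.array([.6319,0]); ex=np.array([.9877,-.1564]);ey=np.array([.1564,.9877])
def edge(n,m,z,along,lo,hi,side):
    v,u=np.nonzero(m); W=plane(n,np.c_[u,v],z)[:,:2]-B; a,b=((W@ey,W@ex) if along=='y' else (W@ex,W@ey))
    p=[]
    for t in np.arange(lo,hi,.003):
        s=abs(a-t)<.002
        if s.sum()>3: p.append((t,b[s].min() if side<0 else b[s].max()))
    p=np.array(p); f=np.polyfit(p[:,0],p[:,1],1); k=abs(np.polyval(f,p[:,0])-p[:,1])<.003; f=np.polyfit(p[k,0],p[k,1],1)
    deg=np.degrees(f[0]); return round(-deg if along=='y' else deg,2),round(f[1]*1000,1),k.sum()
for n in("top","scene"):
    im,d=cams.capture(n); P=cloud(n,d); q=P[...,:2]-B; x=q@ex;y=q@ey; z=P[...,2]; inb=(abs(x)<.115)&(abs(y)<.16)
    sat=cv2.cvtColor(im,cv2.COLOR_BGR2HSV)[...,1]
    bd=inb&(sat>70)&(z>.008)&(z<.028)
    print(n,"board: back",edge(n,bd,.018,'y',-.13,.13,1),"front-left",edge(n,bd,.018,'y',.1,.14,-1),"left side",edge(n,bd,.018,'x',-.08,.08,1),"right side",edge(n,bd,.018,'x',-.08,.08,-1))
    bl=inb&(z>.05)&(z<.075)&(y>.03); print("  block",edge(n,bl,.063,'x',0,.085,-1),edge(n,bl,.063,'x',0,.085,1))
    st=(x>-.15)&(x<-.085)&(y>-.05)&(y<.11)&(z>.034)&(z<.056); print("  stock",edge(n,st,.044,'y',-.015,.075,1),edge(n,st,.044,'y',-.015,.075,-1))
    be=inb&(sat<60)&(x>-.085)&(x<.07)&(y>-.02)&(y<.06)&(abs(z-.024)<.008); print("  blade",edge(n,be,.024,'x',-.07,.045,-1),edge(n,be,.024,'x',-.07,.045,1))
E
```

```text
top board: back (np.float64(9.57), np.float64(83.0), np.int64(4)) front-left (np.float64(0.3), np.float64(-93.1), np.int64(14)) left side (np.float64(0.07), np.float64(143.5), np.int64(54)) right side (np.float64(-0.38), np.float64(-143.4), np.int64(39))
  block (np.float64(0.71), np.float64(48.1), np.int64(29)) (np.float64(0.55), np.float64(108.0), np.int64(29))
  stock (np.float64(1.29), np.float64(-95.1), np.int64(30)) (np.float64(-0.95), np.float64(-129.4), np.int64(30))
  blade (np.float64(-0.47), np.float64(13.3), np.int64(39)) (np.float64(-0.47), np.float64(48.7), np.int64(39))
scene board: back (np.float64(0.25), np.float64(101.3), np.int64(87)) front-left (np.float64(0.06), np.float64(-90.1), np.int64(14)) left side (np.float64(0.16), np.float64(143.5), np.int64(54)) right side (np.float64(-0.17), np.float64(-144.7), np.int64(54))
  block (np.float64(0.22), np.float64(45.3), np.int64(29)) (np.float64(0.32), np.float64(107.8), np.int64(29))
  stock (np.float64(-0.83), np.float64(-87.4), np.int64(30)) (np.float64(-0.99), np.float64(-127.8), np.int64(30))
  blade (np.float64(-0.82), np.float64(13.1), np.int64(39)) (np.float64(-1.01), np.float64(48.3), np.int64(39))
```

Board and block read about +0.1°, and the blade about −0.75°. That puts the error near 0.85°, inside the 1.5° limit. The stock ends and the blade's distance from the block are also within tolerance, so I'm handing it in.

```bash
python3 -c "
from station import r
print(r.finish_job())"
```

```text
the job is handed in; nothing more can be done
None
```

I handed the job in at about 27 of the 72 s, but the hand-in gave no verdict. By camera, both offcuts are in the tray, the stock is against the board's front edge, the blade is within about 0.5 mm of the block's face and about 0.85° off the board's axis (limit 1.5°), the gripper is clear, and the tub, near cup and flask in the last picture look unmoved.

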